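# Hang the chisel rack on the slotted uprights until the catch locks

### The job

Pick up the wooden chisel rack by its grip block, feel its two claws into the slots of the stand's uprights, and press it gently down until it is fully home and the sprung catch snaps out over its bottom bar. Do not force it against the thin uprights, let go when it is locked, and leave the other things on the bench where they are.

Things in the scene. Friction and masses are not known exactly. Their poses are not given: they have to be found in the camera images.
- rack: loose chisel rack, 0.25 to 0.5 kg: notched wooden ledge 150 mm wide (y), 8 mm thick, steel back frame 64 mm tall, wooden grip block. Origin: underside, mid-width, in the plane of the frame's rear face; x out of the rear face (as the claws point), z up. Only the claws lie at x > 0; ledge to x = -84 mm. Starts upright, standing on its ledge on the table.
- rack_claws (a point): point midway between the tips of the rack's two claws (x 12.5, y 0, z 20 mm of the rack; its axes). Claws at y = -60 and +60 mm, 5 mm wide: a neck (rack z 44 to 52 mm) runs from the rear face to x = 12.5 mm, a tooth hangs from its end (x 6.5 to 12.5, z 20 to 44 mm): 32 mm tall in all.
- rack_grip (a point): middle of the rack's upright grip block, to be grasped from above (x -35, y 0, z 60 mm of the rack; its axes). Block 20 mm thick (y), 30 mm long (x), from the ledge top (z 8 mm) to z = 75 mm; nothing else within 50 mm of it in y above the ledge.
- stand: fixed grey stand with two slotted uprights. Origin: on the table, midway between the uprights, in the plane of their front face; x into the face. The hung rack comes from the -x side with its x along the stand's x and its origin at x = 0, y = 0 of the stand. Posts (y 81 to 103 mm either side, behind the face) 157 mm tall.
- slots_nominal (a point): point of the stand (x 0, y 0, z 124 mm) midway between the slots' lower edges in MEAN position. Uprights and catch are one piece clamped to the posts, higher or lower by up to 10 mm, different each time, not measured; all heights said to shift move with it. Find the slots by feel or sight. Thin sheet: contact forces between rack and stand adding up to over 45 N bend it.
- seat_nominal (a point): point of the stand (x 0, y 0, z 80 mm) where the seated rack's origin lies in MEAN position (shifts). Uprights: 5 mm sheet, 32 mm wide, at y = -60 and +60 mm, tops z = 171 mm (shifts); one slot each, 9 mm wide, z 124 to 158.5 mm (shifts). The claw enters with 2.5 mm of height to spare, then drops 24 to 26.5 mm until its neck sits on the slot's lower edge.
- catch (a joint): greased sprung catch midway between the uprights: 0 = out, up to 0.008 m = pushed into the face. Nose 24 mm wide, 6 mm proud, 8 mm tall, ramp on top, flat underside at z = 95 mm (shifts). The rack's bottom bar (rack z 0 to 14 mm) meets the ramp 23 mm above its seat, is pushed past with 5 to 15 N, and in the last 1 to 2 mm the nose springs out over it: locked.
- spindle: bystander, leave alone: a small turned wooden spindle standing on end, 40 mm wide, 60 mm tall
- bowl: bystander, leave alone: a dark turned wooden bowl, 100 mm wide, 45 mm tall
- tin: bystander, leave alone: an aluminium wax tin, 44 mm wide, 32 mm tall, standing on the stand's foot plate behind the uprights
- sanding_block: bystander, leave alone: a cork sanding block, 70 x 40 x 28 mm
- finish: bystander, leave alone: an amber jar of finish, 50 mm wide, 70 mm tall, on the stand's foot plate behind the uprights
- chuck_ring: bystander, leave alone: a dark steel ring, 70 mm wide, 22 mm tall, on the table in front of the rack's ledge
There are look-alikes about, which are no part of the job. What is shaped like the rack but pink or red is not meant.

How it is judged:
On the way, in this order (a step that is already met when the one before it is completed fails the run):
1. both claws are through the slots: the rack's rear face is within 5 mm of the uprights, centred within 6 mm (x of rack in the frame of stand between -0.005 and 0.004 m and y of rack in the frame of stand between -0.006 and 0.006 m and angle between the x axis of rack and the x axis of stand, either way round below 0.12 rad and z of rack in the frame of stand between 0.068 and 0.12 m), for 0.1 s.
2. with the claws hooked, the rack is pressed down and its bottom bar pushes the catch in by more than 3 mm (x of rack in the frame of stand between -0.005 and 0.004 m and y of rack in the frame of stand between -0.006 and 0.006 m and angle between the x axis of rack and the x axis of stand, either way round below 0.12 rad and z of rack in the frame of stand between 0.068 and 0.113 m and value of joint catch above 0.003 m), for 0.05 s.
At the end, for the whole second after the job is handed in: Rack hung by both claws, rear face within 5 mm of the uprights, centred within 6 mm, level and square within 0.12 rad, underside 68 to 90.8 mm above the table (pressed past the ramp at any clamp height), catch within 1.8 mm of fully out, released and at rest (x of rack in the frame of stand between -0.005 and 0.004 m and y of rack in the frame of stand between -0.006 and 0.006 m and angle between the x axis of rack and the x axis of stand, either way round below 0.12 rad and z of rack in the frame of stand between 0.068 and 0.0908 m and value of joint catch below 0.0018 m and angle between rack's own z axis and vertical below 0.12 rad and linear speed of rack below 0.02 m/s and contact force between rack and the fingers below 0.05 N); the robot touches nothing.
It fails at once if the rack is pressed against the stand with more than 45 N (contact force between rack and stand above 45 N).
It fails at once if the arm or fingers push the stand with more than 45 N (contact force between the fingers and stand above 45 N or contact force between the arm and stand above 35 N).
It fails at once if a bystander is moved by more than 25 mm (distance of any of spindle, bowl, tin, sanding_block, finish, chuck_ring from where it was at the start of the episode above 0.025 m).
It also fails if it takes over 54 s, if anything falls off the work surface, if the arm or the gripper's body presses on something with over 40 N, if the wrist force passes 120 N, or if a joint passes its speed limit or range.

### The arm

A 6-joint arm with a two-finger parallel gripper is mounted at the origin on the work surface. World frame = base frame: x ahead of the robot, y to its left, z up, the work surface at z = 0. Lengths are in m, angles in rad, forces in N, time in s.
With the tool pointing down it reaches from about 0.4 to 0.825 m from the base axis. Payload 7 kg.
Tool frame: the origin (TCP) lies midway between the tips of the shut fingers; the grasp point (between the pads) lies 19 mm behind it; y points along the fingers, z is the direction in which the jaws open and shut, and the axes are right-handed (so a half turn about y gives the same grasp; the last joint's range is limited). The gripper opens to 88 mm and grips with 3 to 60 N. Pads are 19 mm wide; open, the fingers measure 130 mm over their backs; the gripper's body (78 mm by 193 mm) begins 47 mm behind the grasp point.
Start: joints at [1.578, 0.359, 0.012, 0, -1.224, -0.288], TCP at [0.187, 0.649, 0.227] pointing down, gripper open.
Joint ranges: [-3.07, 3.07], [-1.43, 2.12], [-1.02, 1.25], [-3.03, 1.67], [-3.05, -0], [-3.03, 3.03]. Speed limits (rad/s): [2.39, 2.39, 3.01, 3.14, 3.14, 3.14].

### API

Orientations are given as [roll, pitch, yaw] about the fixed x, y, z axes, in that order (R = Rz(yaw) Ry(pitch) Rx(roll)).
In Python, from station import arm gives the robot as it stands.
- The arm moves only by the tool move_arm, never from a script. Its argument "deltas" is a list of rows, each an object with "dp": the shift along the tool's x, y, z in mm, a list of three; "rotation": the turn, a rotation vector about the tool's x, y, z in degrees, a list of three. A call has 1 to 5 rows; each row shifts and turns the pose as measured when the row begins, along the tool's axes as they then stand; what a row does not reach is not made up. A row lasts 1/12 s, in which the tool goes at most 41.7 mm and 7.16 degrees, less where a joint would pass 70% of its speed; a pose out of reach is approached as far as the arm can. A call is refused whole if a number of a shift passes 41.7 or a number of a turn 7.16, either way. A call with a gripper value outside its range is refused whole. "jaw" is the closure in counts, from 0 (fully open) to 255 (shut), set as the call begins (left out, the last holds). The fingers move at their own pace and stop on an object; "squeeze" is the grip in N (left out, the last holds). Time passes only in rows, so rows that do not move let the fingers close. It gives the time, the measured TCP pose, the force and the opening at its end, in the units of the state.
- arm.get_state(): the state, without advancing time (a new reading comes with each control period).
- arm.grab_frame(name): name is "scene" or "top"; returns a dict with "pixels" (400x640x3 uint8, red, green, blue), "z_map" (400x640 float32, m along the optical axis (not along the pixel's ray), 0 where there is no reading), "fx", "fy", "cx", "cy" (pixels), "cam_to_world" (4x4, takes a point from camera to world coordinates). Camera axes: x right, y down, z forward; pixel columns grow to the right and rows downward; lengths in m; the calibration is good to about 2 mm. A picture is of the moment at which its call begins.
- arm.job_done(): hands the job in, once; it reports no verdict.
The state is a dict: "t": time; "q": joint angles; "qd": joint speeds; "joint_efforts": joint torques, N m; "eef_pos": TCP position; "ee_rot": TCP orientation; "force": force on the tool from outside, world axes, zero at the start; "moment": the same for the moment, N m; "width": finger opening in m.
Only numpy, scipy, OpenCV 4.12 (cv2) and the standard library are available. Lean on these libraries where they do the work, as an engineer would, in place of code of your own. Each camera call takes 0.05 s, during which the arm holds its last target.

## Working session

There is one attempt and no reset: what is moved stays moved. The work goes in short steps, Python scripts to look and compute and a tool call to move; the robot and the scene stay as the last step left them, time stands still between calls to the robot, and variables do not carry over. Pictures are saved under pics/ and viewed, and the job is handed in when it is done.

Besides the shell and the picture viewer there is one more tool, called as a command line: name --argument value ..., lists and objects as JSON in quotes. move_arm: Moves the arm, as the interface text tells. Its arguments: {"type":"object","properties":{"deltas":{"type":"array","items":{"type":"object","properties":{"dp":{"type":"array","items":{"type":"number"}},"rotation":{"type":"array","items":{"type":"number"}}}}},"jaw":{"type":"number"},"squeeze":{"type":"number"}},"required":["deltas"]}

```bash
mkdir -p pics; ls; python3 - <<'E'
from station import arm
import cv2,numpy as np,pickle
s=arm.get_state();print({k:np.round(v,3) for k,v in s.items()})
for n in("scene","top"):
    f=arm.grab_frame(n);pickle.dump(f,open(n+"0.pkl","wb"))
    cv2.imwrite(f"pics/{n}0.png",f["pixels"][:,:,::-1]);print(n,f["fx"],f["cx"],f["cy"],np.round(f["cam_to_world"],3))
E
```

```text
pics
{'t': np.float64(0.0), 'q': array([ 1.578,  0.359,  0.011, -0.   , -1.224, -0.288]), 'qd': array([ 0.001,  0.001,  0.001,  0.001,  0.001, -0.   ]), 'joint_efforts': array([-1.0000e-03, -5.8272e+01,  2.9305e+01,  6.9970e+00,  7.0000e-03,
       -0.0000e+00]), 'eef_pos': array([0.187, 0.648, 0.226]), 'ee_rot': array([-1.569,  0.   ,  2.861]), 'force': array([ 0.644,  0.195, -0.402]), 'moment': array([-0.017, -0.044, -0.047]), 'width': np.float64(0.087)}
scene 424.90803940592224 322.3762214621172 203.40215216417084 [[-0.685  0.379 -0.623  1.161]
 [ 0.728  0.378 -0.571  0.53 ]
 [ 0.019 -0.845 -0.535  0.643]
 [ 0.     0.     0.     1.   ]]
top 483.119776244473 330.9395640769241 196.8467935723513 [[ 1.000e-03 -9.920e-01  1.230e-01  4.050e-01]
 [-1.000e+00 -0.000e+00  2.000e-03 -5.400e-02]
 [-2.000e-03 -1.230e-01 -9.920e-01  1.153e+00]
 [ 0.000e+00  0.000e+00  0.000e+00  1.000e+00]]
```

View pics/scene0.png

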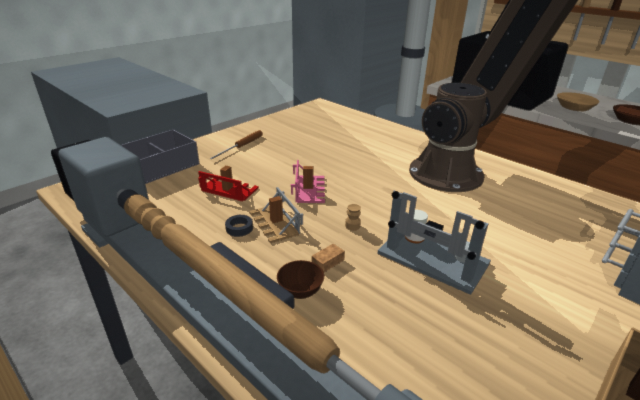

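View pics/top0.png

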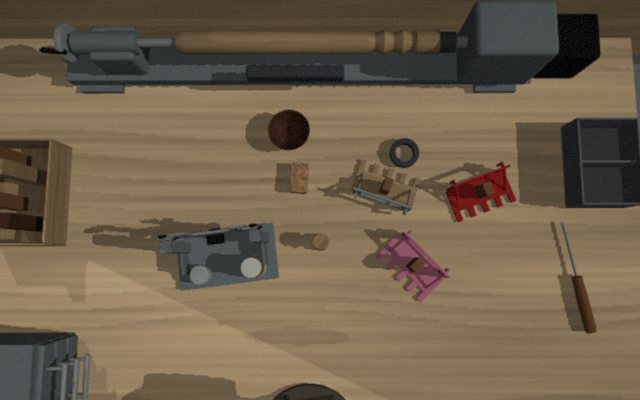

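```bash
cat > h.py <<'E'
import numpy as np,cv2,pickle
def cloud(f):
    z=f["z_map"];v,u=np.mgrid[0:z.shape[0],0:z.shape[1]]
    P=np.stack([(u-f["cx"])/f["fx"]*z,(v-f["cy"])/f["fy"]*z,z],-1)
    T=f["cam_to_world"];P=P@T[:3,:3].T+T[:3,3];P[z==0]=np.nan
    return P
def ray(f,u,v,h):
    T=f["cam_to_world"];d=T[:3,:3]@np.array([(u-f["cx"])/f["fx"],(v-f["cy"])/f["fy"],1]);o=T[:3,3]
    return o+d*(h-o[2])/d[2]
E
python3 - <<'E'
from h import *
t=pickle.load(open("top0.pkl","rb"));s=pickle.load(open("scene0.pkl","rb"))
im=t["pixels"][:,:,::-1]
a=cv2.resize(im[145:220,340:425],None,fx=7,fy=7,interpolation=2);cv2.imwrite("pics/rk.png",a)
a=cv2.resize(im[205:305,150:290],None,fx=5.5,fy=5.5,interpolation=2);cv2.imwrite("pics/st.png",a)
im=s["pixels"][:,:,::-1]
a=cv2.resize(im[170:300,220:500],None,fx=2.8,fy=2.8,interpolation=2);cv2.imwrite("pics/sc.png",a)
P=cloud(t)
np.set_printoptions(linewidth=250)
print((P[150:215:2,345:425:2,2]*1000).round().astype(int))
E
```

```text
[[ 2  5  1 ...  2 -3  0]
 [ 2  1  2 ...  0  2  1]
 [ 0  0  2 ...  0 -2  1]
 ...
 [ 0  4  6 ...  4  2  6]
 [ 2  5  3 ...  2  2  2]
 [ 2  2  2 ...  4  2  0]]<stdin>:10: RuntimeWarning: invalid value encountered in cast
```

View pics/rk.png

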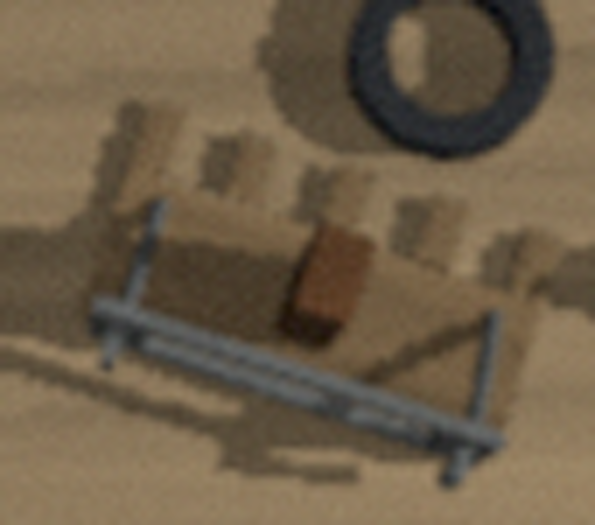

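View pics/st.png

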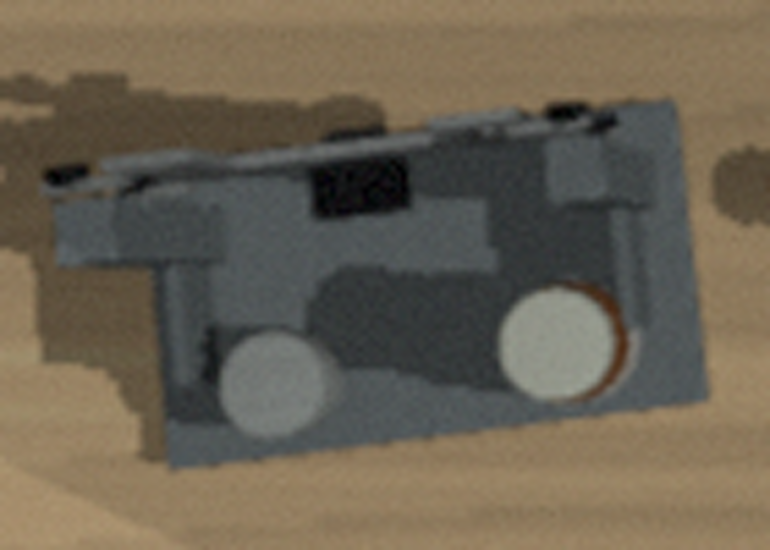

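View pics/sc.png

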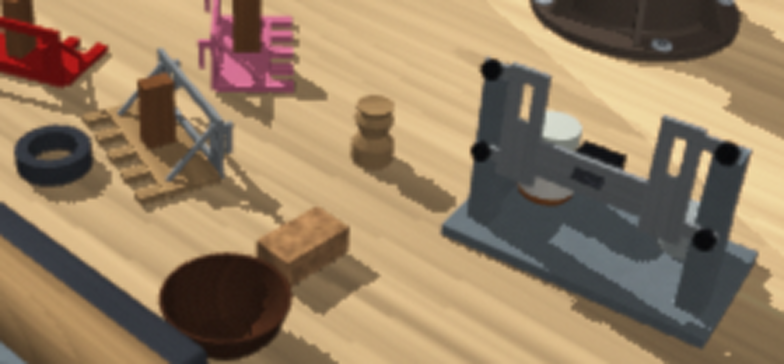

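```bash
python3 - <<'E'
from h import *
t=pickle.load(open("top0.pkl","rb"));s=pickle.load(open("scene0.pkl","rb"))
P=cloud(t);S=cloud(s)
print("depth table", np.nanmedian(P[320:350,300:400,2]))
# rack
def sel(P,x0,x1,y0,y1,z0,z1):
    return P[(P[...,0]>x0)&(P[...,0]<x1)&(P[...,1]>y0)&(P[...,1]<y1)&(P[...,2]>z0)&(P[...,2]<z1)]
print(ray(t,386,187,.075))
for n,C in(("top",P),("sc",S)):
  for (a,b) in((.05,.07),(.07,.09)):
    q=sel(C,.42,.62,-.28,-.08,a,b);print(n,a,len(q))
    if len(q)>5:
        c=q.mean(0);w,v=np.linalg.eigh(np.cov(q[:,:2].T));print(c,v[:,1],np.sqrt(w), np.percentile((q-c)[:,:2]@v[:,1],[0,2,98,100]),"med",np.median(q,0))
# brown block mask in top
for n,f,C in(("top",t,P),("sc",s,S)):
    hsv=cv2.cvtColor(f["pixels"],cv2.COLOR_RGB2HSV)
    m=(C[...,2]>.068)&(C[...,2]<.085)&(C[...,0]>.42)&(C[...,0]<.62)&(C[...,1]>-.28)&(C[...,1]<-.08)
    v,u=np.where(m);print(n,u.min(),u.max(),v.min(),v.max(),len(u),[ray(f,u.mean(),v.mean(),.075)])
    print(cv2.minAreaRect(np.stack([u,v],1).astype(np.float32)))
# stand
q=sel(S,.3,.5,.05,.35,.06,.19);print(len(q))
for n,C in(("top",P),("sc",S)):
    q=sel(C,.3,.5,.05,.35,.15,.20);print(n,len(q),q.min(0),q.max(0))
    c=q.mean(0);w,v=np.linalg.eigh(np.cov(q[:,:2].T));print(c,v[:,1],np.sqrt(w),np.percentile((q-c)[:,:2]@v[:,1],[0,2,98,100]))
E
```

```text
depth table 0.0011982013070761521
[ 0.56105761 -0.17598424  0.075     ]
top 0.05 328
[ 0.51103539 -0.18722947  0.06183218] [0.70464638 0.70955865] [0.01950397 0.06189526] [-0.11429823 -0.10815497  0.09265196  0.09674658] med [ 0.52820567 -0.19920039  0.06385042]
top 0.07 120
[ 0.56747223 -0.17808383  0.07574311] [-0.96895834 -0.24722404] [0.00782919 0.01483973] [-0.01688858 -0.0155688   0.01414214  0.13274826] med [ 0.56805368 -0.17809347  0.07588057]
sc 0.05 288
[ 0.5379474  -0.17367971  0.05950887] [-0.71488693 -0.69924007] [0.02337807 0.05135671] [-0.06858455 -0.06596589  0.12247969  0.13955818] med [ 0.54862826 -0.17123751  0.06058055]
sc 0.07 67
[ 0.56901891 -0.17604689  0.07396734] [-0.96507575  0.26197097] [0.00655404 0.00886963] [-0.01522935 -0.01406198  0.01452994  0.0149629 ] med [ 0.5681584  -0.17516408  0.07436112]
top 359 422 177 250 139 [array([ 0.55862023, -0.18071411,  0.075     ])]
((401.1064453125, 208.86328125), (87.0, 30.758621215820312), 43.602821350097656)
sc 269 281 196 203 75 [array([ 0.57155148, -0.1741924 ,  0.075     ])]
((275.0294494628906, 199.61766052246094), (6.063390731811523, 12.369317054748535), 75.96376037597656)
2990
top 516 [0.41449529 0.09521178 0.15009335] [0.47320934 0.30053029 0.18453495]
[0.44674169 0.19961081 0.16558815] [-0.12700409  0.99190219] [0.01118719 0.08452729] [-0.10351404 -0.1027202   0.10040798  0.10212459]
sc 594 [0.41144027 0.10146098 0.15010349] [0.47394327 0.3015489  0.18133333]
[0.45541186 0.21296871 0.16646821] [-0.14257951  0.98978335] [0.00554994 0.0726472 ] [-0.11189976 -0.10816792  0.08957053  0.09110215]
```

```bash
python3 - <<'E'
from h import *
t=pickle.load(open("top0.pkl","rb"));s=pickle.load(open("scene0.pkl","rb"))
P=cloud(t);S=cloud(s)
g=np.array([.568,-.177])
for n,C in(("top",P),("sc",S)):
    q=C[(np.hypot(C[...,0]-g[0],C[...,1]-g[1])<.088)&(C[...,2]>.056)&(C[...,2]<.07)]
    # line search along expected direction
    best=0
    for k in range(2000):
        i,j=np.random.randint(0,len(q),2);d=q[j,:2]-q[i,:2];L=np.hypot(*d)
        if L<.06: continue
        d/=L;r=np.abs((q[:,:2]-q[i,:2])@[-d[1],d[0]]);m=r<.004
        if m.sum()>best:best=m.sum();bm=m
    q=q[bm];c=q.mean(0);w,v=np.linalg.eigh(np.cov(q[:,:2].T));d=v[:,1]*np.sign(v[1,1]);e=(q-c)[:,:2]@d
    print(n,len(q),c,d,"yaw rack",np.degrees(np.arctan2(d[1],d[0])),e.min(),e.max(),"mid",c[:2]+d*(e.min()+e.max())/2, np.sqrt(w))
# stand plane
for n,C in(("sc",S),):
    m=(C[...,0]>.38)&(C[...,0]<.5)&(C[...,1]>.07)&(C[...,1]<.33)&(C[...,2]>.09)&(C[...,2]<.2)
    q=C[m];best=0
    for k in range(3000):
        i,j=np.random.randint(0,len(q),2);d=q[j,:2]-q[i,:2];L=np.hypot(*d)
        if L<.06: continue
        d/=L;r=np.abs((q[:,:2]-q[i,:2])@[-d[1],d[0]]);b=r<.003
        if b.sum()>best:best=b.sum();bm=b
    q=q[bm];c=q.mean(0);w,v=np.linalg.eigh(np.cov(q[:,:2].T));d=v[:,1]*np.sign(v[1,1])
    print("stand",len(q),c,d,np.degrees(np.arctan2(d[1],d[0])),np.sqrt(w))
    e=(q-c)[:,:2]@d
    h,b=np.histogram(e[q[:,2]>.13],np.arange(-.13,.13,.004));print([(round(x*1000),k) for x,k in zip(b,h)])
    for lo,hi in((-.13,-.08),(-.08,-.03),(-.03,.03),(.03,.08),(.08,.13)):
        k=(e>lo)&(e<hi);print(lo,hi,k.sum(),np.percentile(q[k,2],[0,2,10,50,90,98,100]) if k.sum() else 0)
E
```

```text
top 172 [ 0.53824468 -0.16740127  0.06421453] [0.32482328 0.94577473] yaw rack 71.04513144506257 -0.06932489746848085 0.06965179811639047 mid [ 0.53829777 -0.16724669] [0.00175453 0.04162494]
sc 117 [ 0.53941009 -0.16276504  0.061852  ] [0.32051667 0.94724287] yaw rack 71.30582612475008 -0.07352468710657742 0.0656959782473921 mid [ 0.53815548 -0.16647289] [0.00176152 0.04215274]
stand 1582 [0.45869063 0.20639922 0.12828564] [-0.12726427  0.99186885] 97.31153332094891 [0.00127636 0.05649779]
[(-130, np.int64(0)), (-126, np.int64(0)), (-122, np.int64(0)), (-118, np.int64(0)), (-114, np.int64(0)), (-110, np.int64(0)), (-106, np.int64(6)), (-102, np.int64(13)), (-98, np.int64(11)), (-94, np.int64(9)), (-90, np.int64(1)), (-86, np.int64(0)), (-82, np.int64(29)), (-78, np.int64(32)), (-74, np.int64(33)), (-70, np.int64(22)), (-66, np.int64(14)), (-62, np.int64(28)), (-58, np.int64(34)), (-54, np.int64(37)), (-50, np.int64(12)), (-46, np.int64(0)), (-42, np.int64(0)), (-38, np.int64(0)), (-34, np.int64(0)), (-30, np.int64(0)), (-26, np.int64(0)), (-22, np.int64(0)), (-18, np.int64(0)), (-14
[... 450 characters left out ...]
int64(6)), (82, np.int64(15)), (86, np.int64(15)), (90, np.int64(14)), (94, np.int64(4)), (98, np.int64(0)), (102, np.int64(0)), (106, np.int64(0)), (110, np.int64(0)), (114, np.int64(0)), (118, np.int64(0)), (122, np.int64(0))]
-0.13 -0.08 79 [0.09011671 0.0908751  0.09256596 0.16166858 0.17314908 0.17425005
 0.17593957]
-0.08 -0.03 526 [0.09030646 0.09150742 0.09737399 0.12357415 0.17124102 0.17898904
 0.18133333]
-0.03 0.03 310 [0.09005534 0.09034205 0.09288046 0.10845801 0.11968093 0.1212467
 0.1220515 ]
0.03 0.08 596 [0.0901403  0.09207512 0.09902131 0.13044794 0.17363228 0.17952153
 0.18063089]
0.08 0.13 71 [0.09017771 0.09066843 0.09177424 0.16478145 0.17279469 0.17454246
 0.17478792]
```

```bash
cat >> h.py <<'E'
from scipy.spatial.transform import Rotation as Ro
def go(pos,yaw,q=False):
    from station import arm
    s=arm.get_state();R=Ro.from_euler('xyz',s["ee_rot"]);p=np.array(s["eef_pos"])
    d=R.inv().apply(np.array(pos)-p)*1000
    T=Ro.from_euler('xyz',[-np.pi/2,0,np.radians(yaw)])
    print("t",round(float(s["t"]),2),"p",p.round(4),"rpy",np.degrees(s["ee_rot"]).round(2),"F",np.round(s["force"],1),"w",round(float(s["width"]),4),"q",np.round(s["q"],2))
    print("dp",d.round(1),"rows",round(np.linalg.norm(d)/41.7,1),"rot",np.degrees((R.inv()*T).as_rotvec()).round(2))
E
python3 -c "
from h import *
go([.5685,-.1775,.20],161.2)"
```

```text
t 0.1 p [0.187  0.6481 0.2257] rpy [-8.991e+01  1.000e-02  1.639e+02] F [ 0.4 -0.2  0.9] w 0.0875 q [ 1.58  0.36  0.01 -0.   -1.22 -0.29]
dp [-595.5   26.8  687.4] rows 21.8 rot [-0.09  2.7  -0.01]
```

```bash
python3 - <<'E'
from h import *
s=pickle.load(open("scene0.pkl","rb"));t=pickle.load(open("top0.pkl","rb"))
im=s["pixels"][:,:,::-1]
a=cv2.resize(im[185:275,375:495],None,fx=6.5,fy=6.5,interpolation=0);cv2.imwrite("pics/up.png",a)
E
```

```text
(no output)
```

View pics/up.png

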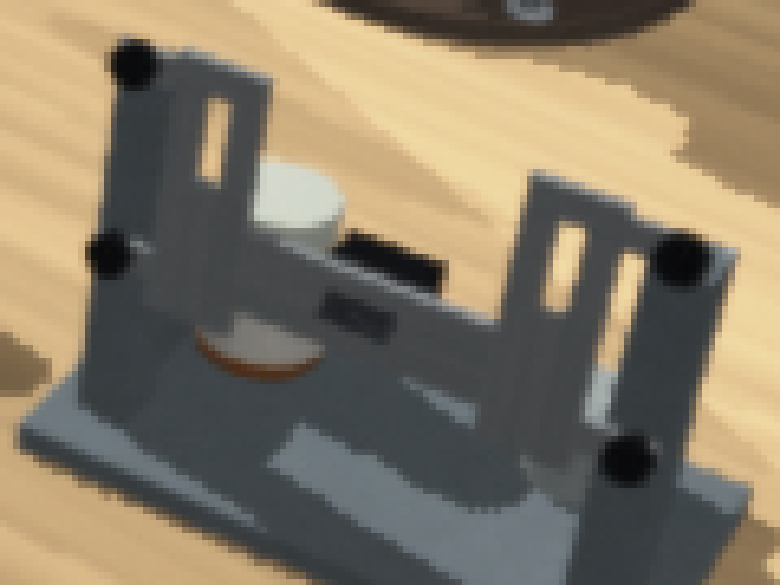

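move_arm --deltas '[{"dp":[-27,0,31],"rotation":[0,0.7,0]},{"dp":[-27,0,31],"rotation":[0,0.7,0]},{"dp":[-27,0,31],"rotation":[0,0.7,0]},{"dp":[-27,0,31],"rotation":[0,0.6,0]},{"dp":[-27,0,31],"rotation":[0,0,0]}]' --jaw 125 --squeeze 30

```text
t: 0.52
eef_pos: [0.2676, 0.4594, 0.2198]
ee_rot: [-1.562, 0.002, 2.818]
force: [1.9, 0.4, 0.2]
width: 0.0597
```

```bash
python3 - <<'E'
from h import *
go([.5685,-.1775,.20],161.2)
s=pickle.load(open("scene0.pkl","rb"));T=s["cam_to_world"];o=T[:3,3]
n=np.array([.9919,.1272,0]);c=np.array([.4587,.2064,0]);d=np.array([-.1272,.9919])
def pl(zx,zy,off=0):
    u=375+zx/6.5-.5;v=185+zy/6.5-.5
    r=T[:3,:3]@np.array([(u-s["cx"])/s["fx"],(v-s["cy"])/s["fy"],1])
    p=o+r*((c+n*off-o)@n)/(r@n);return round(float((p-c)[:2]@d)*1000,1),round(float(p[2])*1000,1)
for nm,q in dict(Atop=(218,95),Abot=(212,187),Btop=(568,220),Bbot=(562,312),AtL=(180,55),AtR=(270,80),BtL=(535,175),BtR=(632,208),catchtop=(360,300),catchL=(322,300),catchR=(397,325),cbot=(355,335)).items(): print(nm,pl(*q))
E
```

```text
t 0.52 p [0.2676 0.4594 0.2198] rpy [-8.9470e+01  1.1000e-01  1.6144e+02] F [1.9 0.4 0.2] w 0.0597 q [ 1.41  0.13 -0.31  0.   -1.14 -0.17]
dp [-487.9   25.4  507.9] rows 16.9 rot [-0.52  0.24 -0.11]
Atop (-65.9, 168.7)
Abot (-63.2, 133.5)
Btop (52.8, 168.5)
Bbot (57.5, 135.5)
AtL (-81.1, 178.5)
AtR (-49.1, 180.8)
BtL (40.1, 179.9)
BtR (70.5, 180.2)
catchtop (-6.4, 111.8)
catchL (-19.1, 106.3)
catchR (7.2, 107.8)
cbot (-5.9, 97.8)
```

move_arm --deltas '[{"dp":[-28,-2,30],"rotation":[-0.5,0,0]},{"dp":[-28,-2,30],"rotation":[0,0,0]},{"dp":[-28,-2,30],"rotation":[0,0,0]},{"dp":[-28,-2,30],"rotation":[0,0,0]},{"dp":[-28,-2,30],"rotation":[0,0,0]}]'

```text
t: 0.93
eef_pos: [0.3503, 0.2686, 0.2289]
ee_rot: [-1.568, 0.001, 2.82]
force: [1.5, 0.9, -0.6]
width: 0.045
```

move_arm --deltas '[{"dp":[-28,0,30],"rotation":[0,0,0]},{"dp":[-28,0,30],"rotation":[0,0,0]},{"dp":[-28,0,30],"rotation":[0,0,0]},{"dp":[-28,0,30],"rotation":[0,0,0]},{"dp":[-28,0,30],"rotation":[0,0,0]}]'

```text
t: 1.35
eef_pos: [0.4338, 0.0778, 0.2305]
ee_rot: [-1.572, 0.003, 2.823]
force: [0.8, 0.7, 0.9]
width: 0.0445
```

```bash
python3 -c "
from h import *
go([.5685,-.1775,.16],161.2)"
```

```text
t 1.35 p [0.4338 0.0778 0.2305] rpy [-9.0050e+01  1.4000e-01  1.6174e+02] F [0.8 0.7 0.9] w 0.0445 q [ 0.63 -0.04 -0.47  0.   -1.14  0.62]
dp [-207.7   70.9  200.3] rows 7.1 rot [ 0.05  0.54 -0.14]
```

move_arm --deltas '[{"dp":[-28,4,27],"rotation":[0,0.5,0]},{"dp":[-28,4,27],"rotation":[0,0,0]},{"dp":[-28,4,27],"rotation":[0,0,0]},{"dp":[-28,4,27],"rotation":[0,0,0]},{"dp":[-28,4,27],"rotation":[0,0,0]}]'

```text
t: 1.77
eef_pos: [0.5251, -0.1055, 0.2114]
ee_rot: [-1.575, 0.005, 2.814]
force: [1.2, 0.7, -0.6]
width: 0.0449
```

move_arm --deltas '[{"dp":[-28,12,27],"rotation":[0,0,0]},{"dp":[-28,12,27],"rotation":[0,0,0]},{"dp":[-6,12,6],"rotation":[0,0,0]}]'

```text
t: 2.02
eef_pos: [0.5672, -0.1889, 0.1754]
ee_rot: [-1.575, 0.008, 2.811]
force: [0.7, 0.2, 0.4]
width: 0.0446
```

```bash
python3 -c "
from h import *
go([.5685,-.1775,.11],161.2)"
```

```text
t 2.02 p [ 0.5672 -0.1889  0.1754] rpy [-90.23   0.46 161.07] F [0.7 0.2 0.4] w 0.0446 q [ 0.    0.27 -0.24 -0.   -1.05  1.24]
dp [  3.   65.4 -11. ] rows 1.6 rot [ 0.23 -0.12 -0.46]
```

move_arm --deltas '[{"dp":[3,20,-11],"rotation":[0.2,0,-0.5]},{"dp":[0,20,0],"rotation":[0,0,0]},{"dp":[0,20,0],"rotation":[0,0,0]},{"dp":[0,5,0],"rotation":[0,0,0]}]'

```text
t: 2.35
eef_pos: [0.5671, -0.1821, 0.1036]
ee_rot: [-1.57, -0.006, 2.803]
force: [-0.9, -0.1, -0.8]
width: 0.045
```

```bash
python3 - <<'E'
from h import *
go([.5685,-.1775,.041],161.2)
from station import arm
f=arm.grab_frame("scene");im=f["pixels"][:,:,::-1]
cv2.imwrite("pics/a1.png",cv2.resize(im[120:270,200:400],None,fx=4,fy=4))
E
```

```text
t 2.35 p [ 0.5671 -0.1821  0.1036] rpy [-89.94  -0.35 160.58] F [-0.9 -0.1 -0.8] w 0.045 q [ 0.02  0.34 -0.32 -0.   -0.92  1.22]
dp [-0.2 62.6 -4.9] rows 1.5 rot [-0.06 -0.62  0.35]
```

View pics/a1.png

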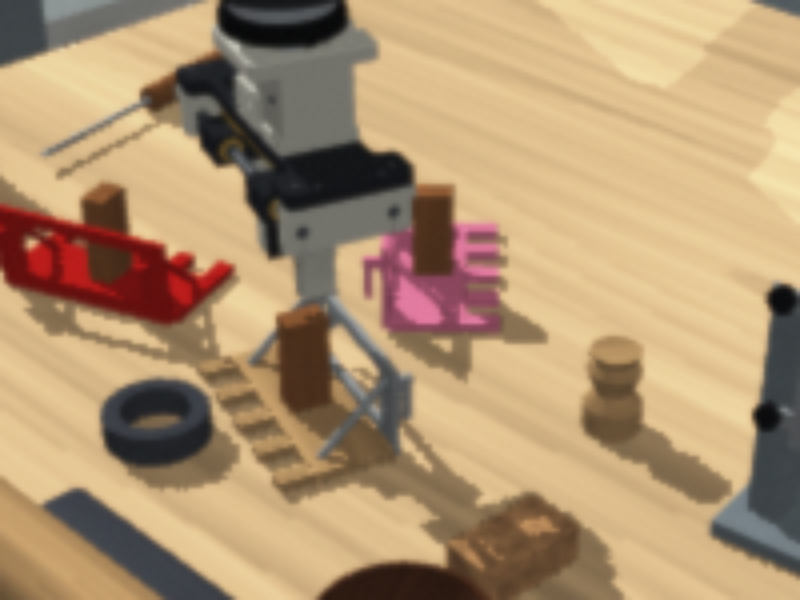

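```bash
python3 - <<'E'
from h import *
s=pickle.load(open("scene0.pkl","rb"));T=np.linalg.inv(s["cam_to_world"])
from station import arm
f=arm.grab_frame("top");im=f["pixels"][:,:,::-1]
cv2.imwrite("pics/a2.png",cv2.resize(im[130:230,330:440],None,fx=6,fy=6))
C=cloud(arm.grab_frame("scene"))
for p in ([.567,-.182,.104],[.567+.0073,-.182+.0213,.104],[.567-.0073,-.182-.0213,.104],[.5685,-.1775,.075]):
    c=T[:3,:3]@np.array(p)+T[:3,3];u=c[0]/c[2]*s["fx"]+s["cx"];v=c[1]/c[2]*s["fy"]+s["cy"];print((u-200)*4,(v-120)*4)
print(C[185:190,276:284].round(3).tolist()[2])
E
```

```text
295.11511449125396 271.57429929438536
309.0600811179743 288.12995312637804
281.6009385766788 255.53008604846366
299.9505045302226 314.4966292155725
[[0.588, -0.149, 0.129], [0.586, -0.148, 0.128], [0.583, -0.147, 0.128], [0.58, -0.146, 0.127], [0.578, -0.145, 0.127], [0.576, -0.144, 0.126], [0.573, -0.144, 0.125], [0.569, -0.145, 0.123]]
```

View pics/a2.png

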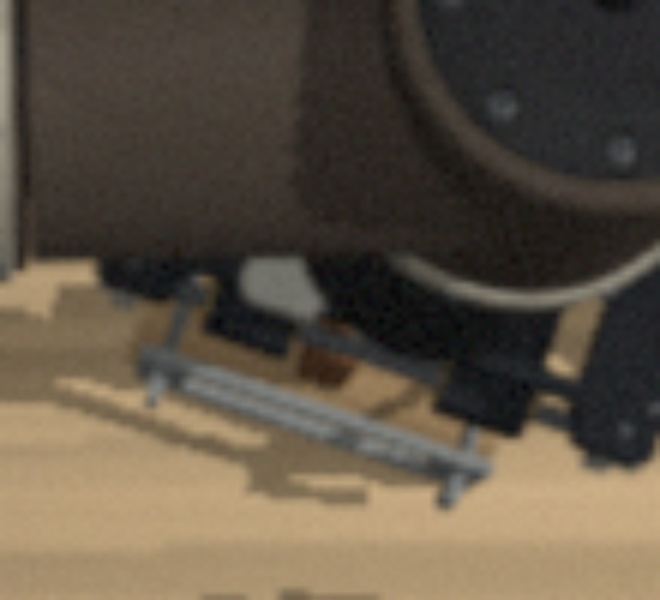

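move_arm --deltas '[{"dp":[-0.5,5,-5],"rotation":[0,-0.6,0.3]},{"dp":[0,20,0],"rotation":[0,0,0]},{"dp":[0,20,0],"rotation":[0,0,0]}]'

```text
t: 2.75
eef_pos: [0.578, -0.1772, 0.0699]
ee_rot: [-1.574, 0.02, 2.818]
force: [0.1, -0.1, -1.2]
width: 0.045
```

```bash
python3 -c "
from h import *
go([.5685,-.1775,.041],161.2)"
```

```text
t 2.75 p [ 0.578  -0.1772  0.0699] rpy [-90.17   1.12 161.49] F [ 0.1 -0.1 -1.2] w 0.045 q [ 0.03  0.38 -0.36  0.01 -0.82  1.22]
dp [ 9.5 28.7  3.4] rows 0.7 rot [ 0.17  0.29 -1.12]
```

move_arm --deltas '[{"dp":[9,0,3],"rotation":[0,0,-1]},{"dp":[0,0,0],"rotation":[0,0,0]}]'

```text
t: 2.92
eef_pos: [0.5672, -0.176, 0.0689]
ee_rot: [-1.573, -0.001, 2.82]
force: [0.0, 0.7, 0.4]
width: 0.0448
```

```bash
python3 -c "
from h import *
go([.5685,-.1775,.041],161.2)"
```

```text
t 2.92 p [ 0.5672 -0.176   0.0689] rpy [-9.015e+01 -4.000e-02  1.616e+02] F [0.  0.7 0.4] w 0.0448 q [ 0.03  0.37 -0.36 -0.   -0.83  1.23]
dp [-1.7 27.9  1.1] rows 0.7 rot [0.15 0.4  0.04]
```

move_arm --deltas '[{"dp":[-1.5,9,1],"rotation":[0,0.4,0]},{"dp":[0,10,0],"rotation":[0,0,0]},{"dp":[0,9,0],"rotation":[0,0,0]},{"dp":[0,0,0],"rotation":[0,0,0]}]'

```text
t: 3.25
eef_pos: [0.5712, -0.1771, 0.0434]
ee_rot: [-1.576, 0.007, 2.814]
force: [0.2, 0.0, -0.5]
width: 0.0449
```

```bash
python3 -c "
from h import *
go([.5685,-.1775,.041],161.2)"
```

```text
t 3.25 p [ 0.5712 -0.1771  0.0434] rpy [-90.28   0.37 161.23] F [ 0.2  0.  -0.5] w 0.0449 q [ 0.02  0.41 -0.38 -0.   -0.77  1.22]
dp [2.5 2.4 1.3] rows 0.1 rot [ 0.28  0.03 -0.37]
```

move_arm --deltas '[{"dp":[2.5,2,1],"rotation":[0.3,0,-0.4]},{"dp":[0,0,0],"rotation":[0,0,0]}]'

```text
t: 3.42
eef_pos: [0.5683, -0.1774, 0.0409]
ee_rot: [-1.57, -0.002, 2.814]
force: [-0.7, -0.1, 0.1]
width: 0.0444
```

```bash
python3 -c "
from h import *
go([.5685,-.1775,.041],161.2)"
```

```text
t 3.42 p [ 0.5683 -0.1774  0.0409] rpy [-8.9930e+01 -9.0000e-02  1.6123e+02] F [-0.7 -0.1  0.1] w 0.0444 q [ 0.03  0.41 -0.39  0.   -0.78  1.22]
dp [-0.2 -0.1  0.1] rows 0.0 rot [-0.07  0.03  0.09]
```

move_arm --deltas '[{"dp":[0,0,0],"rotation":[0,0,0]},{"dp":[0,0,0],"rotation":[0,0,0]},{"dp":[0,0,0],"rotation":[0,0,0]},{"dp":[0,0,0],"rotation":[0,0,0]},{"dp":[0,0,0],"rotation":[0,0,0]}]' --jaw 255 --squeeze 45

```text
t: 3.83
eef_pos: [0.5687, -0.1775, 0.0415]
ee_rot: [-1.57, -0.001, 2.814]
force: [0.5, -1.0, -0.3]
width: 0.0197
```

```bash
python3 -c "
from h import *
go([.5685,-.1775,.041],161.2)"
```

```text
t 3.83 p [ 0.5687 -0.1775  0.0415] rpy [-8.9930e+01 -5.0000e-02  1.6125e+02] F [ 0.5 -1.  -0.3] w 0.0197 q [ 0.03  0.41 -0.39  0.   -0.78  1.22]
dp [0.2 0.5 0. ] rows 0.0 rot [-0.07  0.05  0.05]
```

move_arm --deltas '[{"dp":[0,-15,0],"rotation":[0,0,0]},{"dp":[0,-25,0],"rotation":[0,0,0]},{"dp":[0,-30,0],"rotation":[0,0,0]},{"dp":[0,-30,0],"rotation":[0,0,0]},{"dp":[0,-20,0],"rotation":[0,0,0]}]'

```text
t: 4.25
eef_pos: [0.5631, -0.1768, 0.158]
ee_rot: [-1.566, -0.017, 2.812]
force: [1.1, -0.1, -3.1]
width: 0.0196
```

```bash
python3 -c "
from h import *
go([.5487,.2103,.165],187.3)"
```

```text
t 4.25 p [ 0.5631 -0.1768  0.158 ] rpy [-89.75  -0.98 161.11] F [ 1.1 -0.1 -3.1] w 0.0196 q [ 0.03  0.28 -0.26 -0.   -1.04  1.22]
dp [ 139.    -6.3 -361.6] rows 9.3 rot [ -0.03 -26.18   1.02]
```

move_arm --deltas '[{"dp":[10,-1,-25],"rotation":[0,-2,0.5]},{"dp":[10,-1,-27],"rotation":[0,-2.2,0.4]},{"dp":[9,-1,-27],"rotation":[0,-2.2,0]},{"dp":[8,-1,-27],"rotation":[0,-2.2,0]},{"dp":[7,-1,-27],"rotation":[0,-2.2,0]}]'

```text
t: 4.67
eef_pos: [0.5555, -0.0369, 0.1683]
ee_rot: [-1.569, 0.007, 2.999]
force: [0.6, -0.4, -3.2]
width: 0.02
```

```bash
python3 -c "
from h import *
go([.5487,.2103,.165],187.3)"
```

```text
t 4.67 p [ 0.5555 -0.0369  0.1683] rpy [-89.89   0.39 171.81] F [ 0.6 -0.4 -3.2] w 0.02 q [ 0.29  0.21 -0.34  0.01 -1.02  1.14]
dp [  41.9    2.6 -243.7] rows 5.9 rot [ -0.17 -15.49  -0.37]
```

move_arm --deltas '[{"dp":[4,0,-30],"rotation":[0,-2,-0.3]},{"dp":[3,0,-30],"rotation":[0,-2,0]},{"dp":[2,0,-30],"rotation":[0,-2,0]},{"dp":[1,0,-30],"rotation":[0,-2,0]},{"dp":[0,0,-30],"rotation":[0,-2,0]}]'

```text
t: 5.08
eef_pos: [0.5523, 0.1201, 0.1676]
ee_rot: [-1.57, -0.001, -3.103]
force: [1.1, -0.1, -3.0]
width: 0.0198
```

```bash
python3 -c "
from h import *
go([.5487,.2103,.165],187.3)"
```

```text
t 5.08 p [0.5523 0.1201 0.1676] rpy [-8.9940e+01 -5.0000e-02 -1.7777e+02] F [ 1.1 -0.1 -3. ] w 0.0198 q [ 0.56  0.23 -0.32  0.   -1.03  1.05]
dp [  0.1   2.5 -90.2] rows 2.2 rot [-0.06 -5.07  0.05]
```

move_arm --deltas '[{"dp":[-1,0,-30],"rotation":[0,-1.7,0]},{"dp":[-1,0,-25],"rotation":[0,-1.7,0]},{"dp":[0,1,-20],"rotation":[0,-1.5,0]},{"dp":[0,1,-10],"rotation":[0,0,0]},{"dp":[0,0,0],"rotation":[0,0,0]}]'

```text
t: 5.5
eef_pos: [0.5452, 0.2146, 0.1637]
ee_rot: [-1.571, -0.003, -3.007]
force: [0.4, -0.1, -2.0]
width: 0.0197
```

```bash
python3 - <<'E'
from h import *
go([.5287,.2103,.1563],187.3)
from station import arm
for n in("scene","top"):
    f=arm.grab_frame(n);pickle.dump(f,open(n+"1.pkl","wb"));im=f["pixels"][:,:,::-1]
    a=im[150:290,340:520] if n=="scene" else im[130:300,130:330]
    cv2.imwrite(f"pics/b_{n}.png",cv2.resize(a,None,fx=4,fy=4,interpolation=2 if n=="top" else 0)[:600,:800])
E
```

```text
t 5.5 p [0.5452 0.2146 0.1637] rpy [ -90.     -0.19 -172.27] F [ 0.4 -0.1 -2. ] w 0.0197 q [ 0.71  0.26 -0.27 -0.   -1.04  1.  ]
dp [16.9  7.5  2. ] rows 0.4 rot [-0.    0.43  0.19]
```

View pics/b_scene.png

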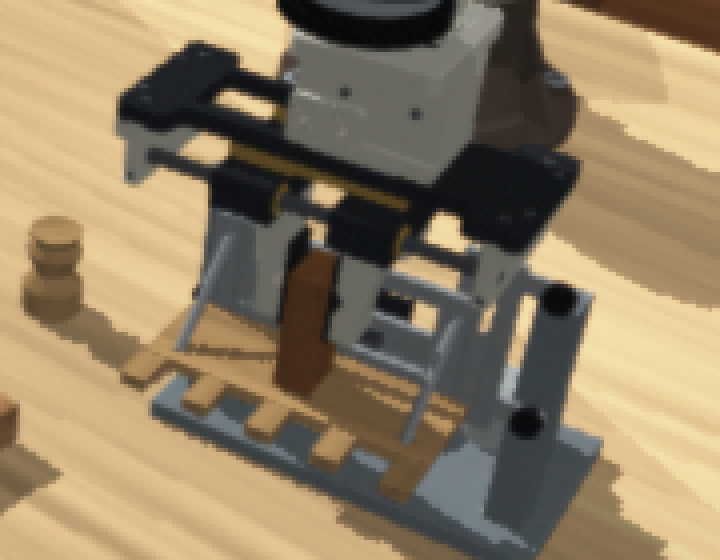

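View pics/b_top.png

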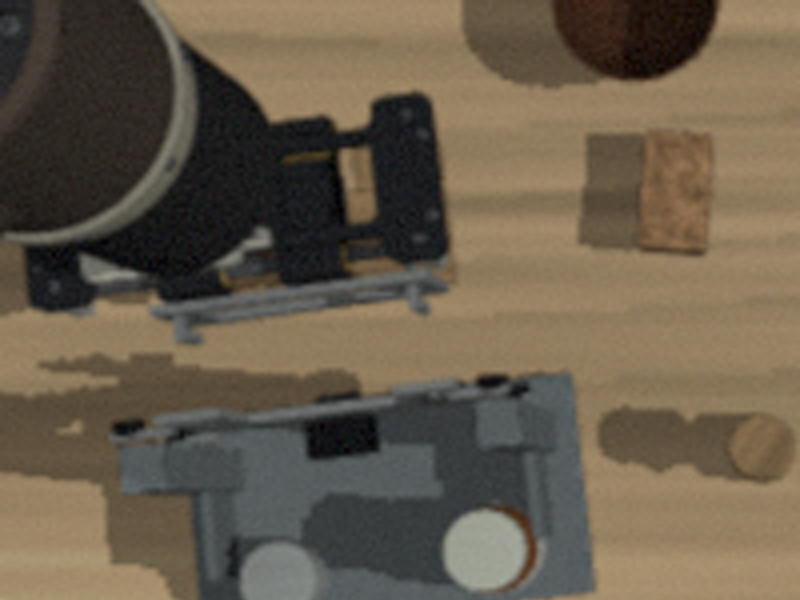

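```bash
python3 - <<'E'
from h import *
f=pickle.load(open("top1.pkl","rb"));im=f["pixels"][:,:,::-1]
cv2.imwrite("pics/c1.png",cv2.resize(im[195:245,155:250],None,fx=8,fy=8,interpolation=2))
P=cloud(f)
def line(m):
    q=P[m];best=0
    for k in range(2000):
        i,j=np.random.randint(0,len(q),2);d=q[j,:2]-q[i,:2];L=np.hypot(*d)
        if L<.06: continue
        d/=L;r=np.abs((q[:,:2]-q[i,:2])@[-d[1],d[0]]);b=r<.004
        if b.sum()>best:best=b.sum();bm=b
    q=q[bm];c=q.mean(0);w,v=np.linalg.eigh(np.cov(q[:,:2].T));d=v[:,1]*np.sign(v[1,1]);e=(q-c)[:,:2]@d
    print(len(q),c.round(4),d.round(4),np.degrees(np.arctan2(d[1],d[0])).round(2),"mid",(c[:2]+d*(e.min()+e.max())/2).round(4),e.min(),e.max())
x,y,z=P[...,0],P[...,1],P[...,2]
line((x>.49)&(x<.535)&(y>.1)&(y<.32)&(z>.17)&(z<.2))
line((x>.43)&(x<.48)&(y>.1)&(y<.32)&(z>.172)&(z<.2))
q=P[(x>.43)&(x<.48)&(y>.1)&(y<.32)&(z>.172)&(z<.2)];print(np.percentile(q[:,2],[50,90,100]))
E
```

```text
237 [0.5132 0.2067 0.185 ] [-0.1374  0.9905] 97.89 mid [0.5129 0.2085] -0.06791903447360768 0.07165436937982635
158 [0.458  0.2001 0.1778] [-0.1294  0.9916] 97.44 mid [0.4579 0.201 ] -0.09894770220476079 0.10075652281878686
[0.17686338 0.18202434 0.18556152]
```

View pics/c1.png

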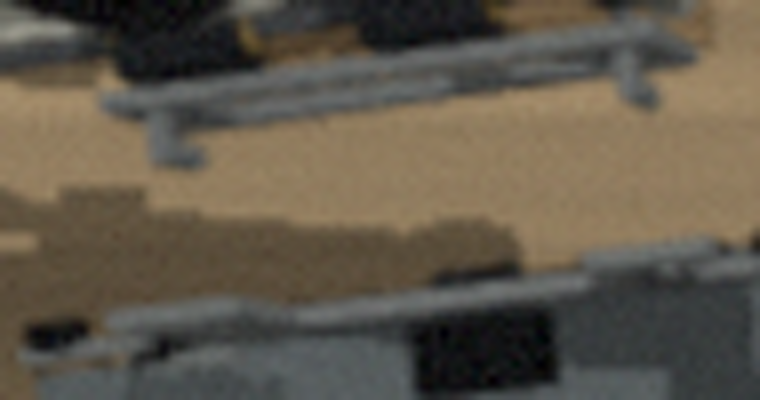

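```bash
python3 - <<'E'
from h import *
f=pickle.load(open("top1.pkl","rb"))
w=lambda a,b,h: ray(f,155+a/8-.5,195+b/8-.5,h)
cl,cr=w(161,130,.174),w(626,65,.174)
ul,ur=w(178,312,.180),w(651,250,.180)
n=np.array([-.9917,-.1285]);ys=np.array([.1285,-.9917])
for p in(cl,cr,ul,ur):print(p.round(4),"ys",(p[:2]@ys*1000).round(1),"xs",(p[:2]@n*1000).round(1))
E
```

```text
[0.4978 0.266  0.174 ] ys -199.8 xs -527.9
[0.5145 0.148  0.174 ] ys -80.7 xs -529.2
[0.4513 0.2579 0.18  ] ys -197.8 xs -480.7
[0.4669 0.1393 0.18  ] ys -78.1 xs -481.0
```

move_arm --deltas '[{"dp":[8,4,2],"rotation":[0,0.4,0.2]},{"dp":[8,3,0],"rotation":[0,0,0]},{"dp":[6,0,0],"rotation":[0,0,0]},{"dp":[0,0,0],"rotation":[0,0,0]}]'

```text
t: 5.93
eef_pos: [0.5224, 0.2039, 0.1562]
ee_rot: [-1.569, -0.002, -3.02]
force: [-0.4, 0.2, -2.0]
width: 0.0194
```

```bash
python3 -c "
from h import *
go([.4940,.2058,.1563],187.4)"
```

```text
t 5.93 p [0.5224 0.2039 0.1562] rpy [-8.9920e+01 -9.0000e-02 -1.7302e+02] F [-0.4  0.2 -2. ] w 0.0194 q [ 0.72  0.23 -0.34  0.   -1.    0.97]
dp [28.  -0.1 -5.3] rows 0.7 rot [-0.08 -0.42  0.1 ]
```

move_arm --deltas '[{"dp":[4,0,-5],"rotation":[0,0.2,0]},{"dp":[0,0,0],"rotation":[0,0,0]},{"dp":[0,0,0],"rotation":[0,0,0]}]'

```text
t: 6.18
eef_pos: [0.5177, 0.2077, 0.1572]
ee_rot: [-1.57, -0.001, -3.025]
force: [0.3, 0.2, -2.7]
width: 0.0193
```

```bash
python3 - <<'E'
from h import *
go([.4940,.2058,.1563],187.4)
from station import arm
f=arm.grab_frame("top");pickle.dump(f,open("top2.pkl","wb"));im=f["pixels"][:,:,::-1]
cv2.imwrite("pics/c2.png",cv2.resize(im[195:245,155:250],None,fx=8,fy=8,interpolation=2))
E
```

```text
t 6.18 p [0.5177 0.2077 0.1572] rpy [-8.9950e+01 -3.0000e-02 -1.7332e+02] F [ 0.3  0.2 -2.7] w 0.0193 q [ 0.73  0.22 -0.35  0.   -1.    0.95]
dp [23.7  0.9 -0.8] rows 0.6 rot [-0.05 -0.72  0.03]
```

View pics/c2.png

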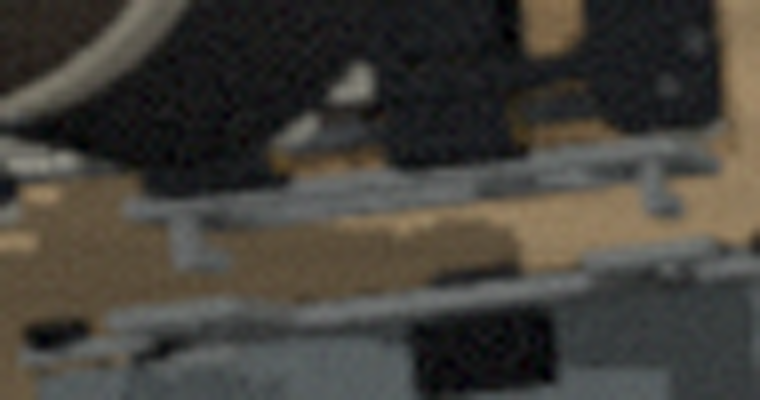

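```bash
python3 - <<'E'
from h import *
f=pickle.load(open("top2.pkl","rb"));im=f["pixels"][:,:,::-1]
w=lambda a,b,h: ray(f,155+a/8-.5,195+b/8-.5,h)
ys=np.array([.1285,-.9917]);n=np.array([-.9917,-.1285])
for p in(w(181,240,.168),w(653,180,.168),w(178,312,.180),w(651,250,.180),w(110,322,.18),w(245,305,.18),w(584,258,.18),w(717,240,.18)):print(p.round(4),"ys",(p[:2]@ys*1000).round(1),"xs",(p[:2]@n*1000).round(1))
cv2.imwrite("pics/c3.png",cv2.resize(im[210:245,160:205],None,fx=17,fy=17,interpolation=0))
cv2.imwrite("pics/c4.png",cv2.resize(im[205:240,220:265],None,fx=17,fy=17,interpolation=0))
E
```

```text
[0.4702 0.2617 0.168 ] ys -199.1 xs -499.9
[0.4856 0.1416 0.168 ] ys -78.0 xs -499.8
[0.4513 0.2579 0.18  ] ys -197.8 xs -480.7
[0.4669 0.1393 0.18  ] ys -78.1 xs -481.0
[0.4488 0.2749 0.18  ] ys -214.9 xs -480.4
[0.4531 0.2411 0.18  ] ys -180.9 xs -480.3
[0.4649 0.1561 0.18  ] ys -95.1 xs -481.1
[0.4695 0.1227 0.18  ] ys -61.4 xs -481.4
```

View pics/c3.png

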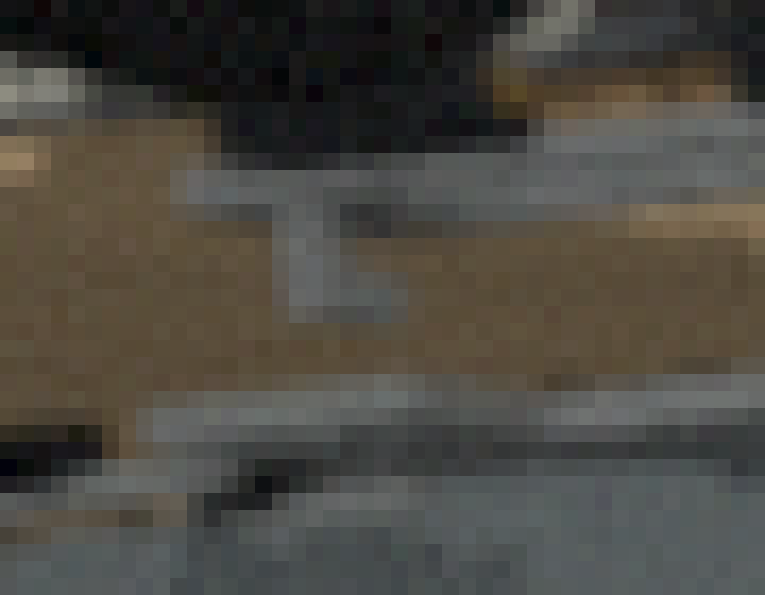

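View pics/c4.png

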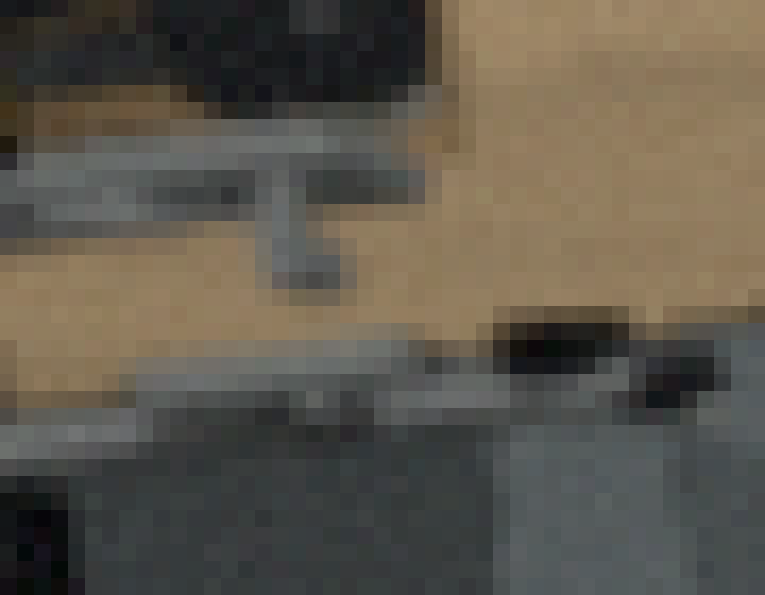

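move_arm --deltas '[{"dp":[3,1,0],"rotation":[0,-0.7,0]},{"dp":[3,0,0],"rotation":[0,0,0]},{"dp":[0,0,0],"rotation":[0,0,0]}]'

```text
t: 6.48
eef_pos: [0.5118, 0.2073, 0.1562]
ee_rot: [-1.57, -0.0, -3.011]
force: [-0.6, 0.7, -1.9]
width: 0.0195
```

```bash
python3 -c "
from h import *
go([.4940,.2058,.1563],187.4)"
```

```text
t 6.48 p [0.5118 0.2073 0.1562] rpy [-8.9960e+01 -1.0000e-02 -1.7254e+02] F [-0.6  0.7 -1.9] w 0.0195 q [ 0.74  0.22 -0.36  0.   -1.    0.96]
dp [17.9 -0.1 -0.9] rows 0.4 rot [-0.04  0.06  0.01]
```

move_arm --deltas '[{"dp":[3,0,0],"rotation":[0,0,0]},{"dp":[3,0,0],"rotation":[0,0,0]},{"dp":[2,0,0],"rotation":[0,0,0]}]'

```text
t: 6.73
eef_pos: [0.5034, 0.2062, 0.1561]
ee_rot: [-1.57, -0.0, -3.011]
force: [-0.5, -0.1, -2.5]
width: 0.0198
```

```bash
python3 -c "
from h import *
go([.4940,.2058,.1563],187.4)"
```

```text
t 6.73 p [0.5034 0.2062 0.1561] rpy [-8.9950e+01 -1.0000e-02 -1.7254e+02] F [-0.5 -0.1 -2.5] w 0.0198 q [ 0.75  0.2  -0.38  0.   -0.99  0.95]
dp [ 9.4 -0.2 -0.8] rows 0.2 rot [-0.05  0.06  0.01]
```

move_arm --deltas '[{"dp":[2,0,0],"rotation":[0,0,0]},{"dp":[2,0,0],"rotation":[0,0,0]}]'

```text
t: 6.9
eef_pos: [0.4989, 0.2056, 0.1561]
ee_rot: [-1.57, -0.0, -3.011]
force: [0.4, 0.1, -2.0]
width: 0.0198
```

```bash
python3 -c "
from h import *
go([.4940,.2058,.1563],187.4)"
```

```text
t 6.9 p [0.4989 0.2056 0.1561] rpy [-8.9950e+01 -2.0000e-02 -1.7254e+02] F [ 0.4  0.1 -2. ] w 0.0198 q [ 0.75  0.2  -0.39  0.   -0.99  0.95]
dp [ 4.8 -0.2 -0.8] rows 0.1 rot [-0.05  0.06  0.02]
```

move_arm --deltas '[{"dp":[1.5,0,0],"rotation":[0,0,0]},{"dp":[1,0,0],"rotation":[0,0,0]}]'

```text
t: 7.07
eef_pos: [0.496, 0.2052, 0.1562]
ee_rot: [-1.57, -0.0, -3.011]
force: [3.0, -2.5, -2.7]
width: 0.02
```

```bash
python3 - <<'E'
from h import *
go([.4940,.2058,.1563],187.4)
from station import arm
f=arm.grab_frame("top");im=f["pixels"][:,:,::-1]
cv2.imwrite("pics/c5.png",cv2.resize(im[195:245,155:250],None,fx=8,fy=8,interpolation=2))
E
```

```text
t 7.07 p [0.496  0.2052 0.1562] rpy [ -89.95   -0.   -172.53] F [ 3.  -2.5 -2.7] w 0.02 q [ 0.76  0.19 -0.39  0.   -0.99  0.94]
dp [ 1.9 -0.1 -0.8] rows 0.0 rot [-0.05  0.07  0.  ]
```

View pics/c5.png

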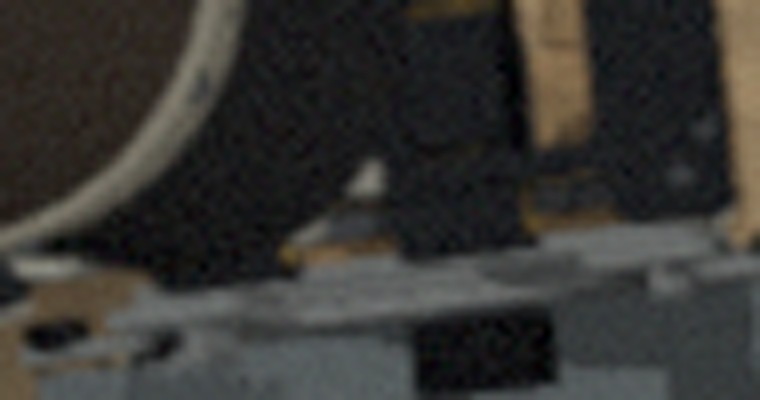

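move_arm --deltas '[{"dp":[-0.5,0,0.5],"rotation":[0,0,0]},{"dp":[0,2,0],"rotation":[0,0,0]},{"dp":[0,2,0],"rotation":[0,0,0]}]'

```text
t: 7.37
eef_pos: [0.497, 0.205, 0.1526]
ee_rot: [-1.571, 0.001, -3.011]
force: [0.2, 0.2, -2.4]
width: 0.02
```

```bash
python3 -c "
from h import *
go([.4940,.2058,.1305],187.4)"
```

```text
t 7.37 p [0.497  0.205  0.1526] rpy [-8.9990e+01  7.0000e-02 -1.7252e+02] F [ 0.2  0.2 -2.4] w 0.02 q [ 0.76  0.2  -0.4   0.   -0.98  0.94]
dp [ 2.9 22.1 -1.2] rows 0.5 rot [-0.01  0.08 -0.07]
```

move_arm --deltas '[{"dp":[0.3,2,0],"rotation":[0,0,0]},{"dp":[0.2,2,0],"rotation":[0,0,0]}]'

```text
t: 7.53
eef_pos: [0.4974, 0.2052, 0.149]
ee_rot: [-1.571, 0.003, -3.011]
force: [-2.5, 0.6, 5.9]
width: 0.0199
```

```bash
python3 -c "
from h import *
go([.4940,.2058,.1305],187.4)"
```

```text
t 7.53 p [0.4974 0.2052 0.149 ] rpy [-9.0000e+01  1.7000e-01 -1.7251e+02] F [-2.5  0.6  5.9] w 0.0199 q [ 0.76  0.2  -0.4   0.   -0.97  0.94]
dp [ 3.3 18.5 -1. ] rows 0.5 rot [-0.    0.09 -0.17]
```

move_arm --deltas '[{"dp":[1,1.5,0],"rotation":[0,0,0]},{"dp":[0.3,2,0],"rotation":[0,0,0]}]'

```text
t: 7.7
eef_pos: [0.4974, 0.2055, 0.1469]
ee_rot: [-1.571, 0.006, -3.011]
force: [-2.3, -1.2, 17.1]
width: 0.0197
```

```bash
python3 -c "
from h import *
go([.4940,.2058,.1305],187.4)"
```

```text
t 7.7 p [0.4974 0.2055 0.1469] rpy [ -90.02    0.34 -172.49] F [-2.3 -1.2 17.1] w 0.0197 q [ 0.76  0.2  -0.41  0.   -0.96  0.94]
dp [ 3.5 16.4 -0.8] rows 0.4 rot [ 0.02  0.11 -0.34]
```

move_arm --deltas '[{"dp":[1.5,0,0],"rotation":[0,0,-0.3]},{"dp":[1,0.3,0],"rotation":[0,0,0]}]'

```text
t: 7.87
eef_pos: [0.4967, 0.2059, 0.1477]
ee_rot: [-1.572, 0.004, -3.01]
force: [3.6, -0.2, 0.4]
width: 0.0197
```

```bash
python3 - <<'E'
from h import *
go([.4940,.2058,.1305],187.4)
from station import arm
f=arm.grab_frame("scene");im=f["pixels"][:,:,::-1]
cv2.imwrite("pics/d1.png",cv2.resize(im[160:280,370:500],None,fx=5,fy=5))
print(arm.get_state()["moment"])
E
```

```text
t 7.87 p [0.4967 0.2059 0.1477] rpy [ -90.07    0.26 -172.45] F [ 3.6 -0.2  0.4] w 0.0197 q [ 0.76  0.2  -0.41  0.   -0.96  0.94]
dp [ 2.7 17.2 -0.3] rows 0.4 rot [ 0.07  0.15 -0.26]
[-0.20526039 -1.35480061  0.02292223]
```

View pics/d1.png

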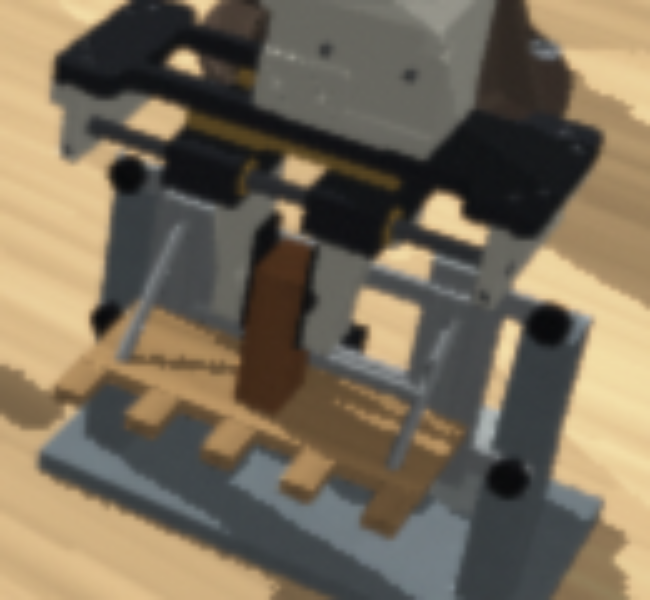

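move_arm --deltas '[{"dp":[0.8,1.5,0],"rotation":[0,0,-0.2]},{"dp":[0.8,1.5,0],"rotation":[0,0,-0.1]}]'

```text
t: 8.08
eef_pos: [0.497, 0.2061, 0.1469]
ee_rot: [-1.572, 0.004, -3.008]
force: [0.1, -3.3, 16.2]
width: 0.0199
```

```bash
python3 -c "
from h import *
go([.4940,.2058,.1305],187.4)"
```

```text
t 8.08 p [0.497  0.2061 0.1469] rpy [ -90.1     0.22 -172.37] F [ 0.1 -3.3 16.2] w 0.0199 q [ 0.76  0.2  -0.4   0.   -0.96  0.95]
dp [ 3.1 16.4 -0. ] rows 0.4 rot [ 0.1   0.23 -0.22]
```

move_arm --deltas '[{"dp":[0.7,1.5,1],"rotation":[0.1,0.2,-0.2]},{"dp":[0.7,2,0.5],"rotation":[0,0,-0.1]}]'

```text
t: 8.25
eef_pos: [0.4976, 0.2059, 0.1466]
ee_rot: [-1.573, 0.003, -3.011]
force: [-5.0, 1.1, 16.9]
width: 0.0202
```

```bash
python3 -c "
from h import *
go([.4940,.2058,.1305],187.4)"
```

```text
t 8.25 p [0.4976 0.2059 0.1466] rpy [ -90.12    0.18 -172.54] F [-5.   1.1 16.9] w 0.0202 q [ 0.76  0.2  -0.4   0.   -0.96  0.94]
dp [ 3.6 16.1 -0.4] rows 0.4 rot [ 0.12  0.06 -0.18]
```

```bash
cat >> h.py <<'E'
def rack():
    from station import arm
    f=arm.grab_frame("scene");C=cloud(f)
    hsv=cv2.cvtColor(f["pixels"],cv2.COLOR_RGB2HSV)
    n=np.array([-.9917,-.1285]);ys=np.array([.1285,-.9917]);O=np.array([.4593,.2014])
    X=(C[...,:2]-O)@n;Y=(C[...,:2]-O)@ys;Z=C[...,2]
    m=(X>-.1)&(X<-.012)&(abs(Y)<.085)&(Z>.07)&(Z<.14)
    A=np.c_[X[m],Y[m],Z[m]]
    best=0;rng=np.random.default_rng(0)
    for k in range(1500):
        a,b,c=A[rng.integers(0,len(A),3)];nn=np.cross(b-a,c-a);L=np.linalg.norm(nn)
        if L<1e-4: continue
        nn/=L
        if abs(nn[2])<.97: continue
        g=abs((A-a)@nn)<.003
        if g.sum()>best:best=g.sum();bg=g
    A=A[bg];M=np.c_[A[:,:2],np.ones(len(A))];k,*_=np.linalg.lstsq(M,A[:,2],rcond=None)
    print("ledge top plane: slope x %.2f deg, y %.2f deg, z at (x=0) %.4f"%(np.degrees(k[0]),np.degrees(k[1]),k[2]),"n",len(A),"xmin",A[:,0].min().round(4),"y",np.percentile(A[:,1],[0,1,99,100]).round(4))
E
python3 -c "
from h import *
rack()
go([.4940,.2058,.1305],187.4)"
```

```text
ledge top plane: slope x 0.78 deg, y -0.04 deg, z at (x=0) 0.1133 n 1240 xmin -0.0878 y [-0.0747 -0.0739  0.0739  0.0764]
t 8.3 p [0.4971 0.2057 0.146 ] rpy [-9.0120e+01  1.3000e-01 -1.7255e+02] F [ 2.6  0.2 -1.4] w 0.0197 q [ 0.76  0.2  -0.4  -0.   -0.96  0.94]
dp [ 3.1 15.4 -0.4] rows 0.4 rot [ 0.12  0.05 -0.13]
```

move_arm --deltas '[{"dp":[0.8,2,0],"rotation":[0,0,-0.1]},{"dp":[0.8,2,0],"rotation":[0,0,-0.1]},{"dp":[0.8,2,0],"rotation":[0,0,0]}]'

```text
t: 8.55
eef_pos: [0.4958, 0.2065, 0.1398]
ee_rot: [-1.575, 0.002, -3.011]
force: [5.8, 0.0, -1.0]
width: 0.0196
```

```bash
python3 -c "
from h import *
go([.4940,.2058,.1305],187.4)"
```

```text
t 8.55 p [0.4958 0.2065 0.1398] rpy [-9.0240e+01  1.0000e-01 -1.7254e+02] F [ 5.8  0.  -1. ] w 0.0196 q [ 0.76  0.21 -0.41 -0.   -0.95  0.94]
dp [1.9 9.3 0.4] rows 0.2 rot [ 0.24  0.06 -0.1 ]
```

move_arm --deltas '[{"dp":[0,2,0.4],"rotation":[0.2,0,-0.1]},{"dp":[0.2,2,0],"rotation":[0,0,0]},{"dp":[0.2,1.5,0],"rotation":[0,0,0]}]'

```text
t: 8.8
eef_pos: [0.4959, 0.2063, 0.1328]
ee_rot: [-1.571, 0.0, -3.011]
force: [5.9, 0.8, -0.4]
width: 0.0198
```

```bash
python3 -c "
from h import *
go([.4940,.2058,.1305],187.4)"
```

```text
t 8.8 p [0.4959 0.2063 0.1328] rpy [-9.0030e+01  1.0000e-02 -1.7254e+02] F [ 5.9  0.8 -0.4] w 0.0198 q [ 0.76  0.22 -0.42 -0.   -0.93  0.94]
dp [1.9 2.3 0.3] rows 0.1 rot [ 0.03  0.06 -0.01]
```

Near the seat; go in small steps, backing off the x push slightly.

move_arm --deltas '[{"dp":[-0.2,1,0.2],"rotation":[0,0,0]},{"dp":[0,1,0],"rotation":[0,0,0]}]'

```text
t: 8.97
eef_pos: [0.4959, 0.2061, 0.13]
ee_rot: [-1.571, -0.001, -3.012]
force: [2.4, -1.0, 8.8]
width: 0.0197
```

```bash
python3 -c "
from h import *
go([.4940,.2058,.1305],187.4)"
```

```text
t 8.97 p [0.4959 0.2061 0.13  ] rpy [-9.0000e+01 -4.0000e-02 -1.7255e+02] F [ 2.4 -1.   8.8] w 0.0197 q [ 0.76  0.22 -0.42 -0.   -0.93  0.94]
dp [ 1.9 -0.5  0. ] rows 0.0 rot [0.   0.05 0.04]
```

move_arm --deltas '[{"dp":[0,0.8,0],"rotation":[0,0,0]}]'

```text
t: 9.05
eef_pos: [0.4959, 0.206, 0.1299]
ee_rot: [-1.571, -0.001, -3.012]
force: [-0.8, 0.1, 15.0]
width: 0.02
```

```bash
python3 -c "
from h import *
go([.4940,.2058,.1305],187.4)
rack()
go([.4940,.2058,.1305],187.4)
from station import arm
im=arm.grab_frame('scene')['pixels'][:,:,::-1]
cv2.imwrite('pics/d2.png',cv2.resize(im[160:280,370:500],None,fx=5,fy=5))
"
```

```text
t 9.05 p [0.4959 0.206  0.1299] rpy [-8.9990e+01 -4.0000e-02 -1.7255e+02] F [-0.8  0.1 15. ] w 0.02 q [ 0.76  0.22 -0.42 -0.   -0.93  0.94]
dp [ 1.9 -0.6 -0.1] rows 0.0 rot [-0.01  0.05  0.04]
ledge top plane: slope x 1.18 deg, y -0.06 deg, z at (x=0) 0.0968 n 1210 xmin -0.0873 y [-0.0749 -0.0742  0.0744  0.0757]
t 9.1 p [0.4958 0.2061 0.13  ] rpy [-8.9990e+01 -4.0000e-02 -1.7255e+02] F [0.7 0.3 7.3] w 0.0197 q [ 0.76  0.22 -0.42 -0.   -0.93  0.94]
dp [ 1.9 -0.5  0. ] rows 0.0 rot [-0.01  0.05  0.04]
```

View pics/d2.png

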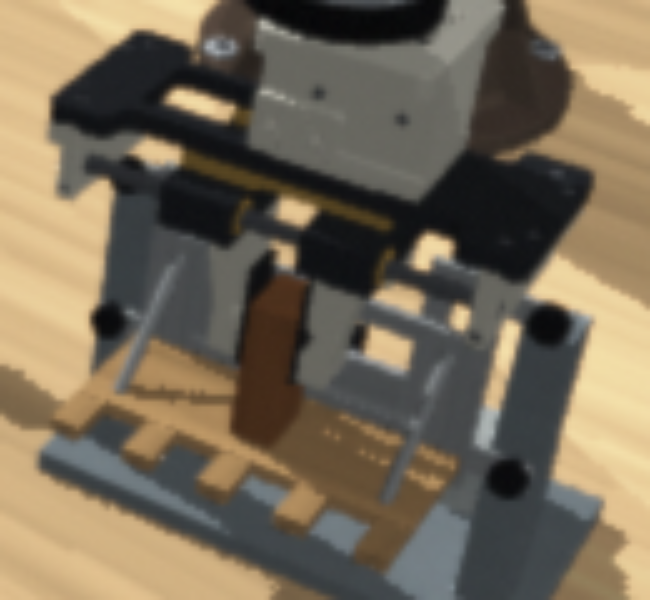

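move_arm --deltas '[{"dp":[0,-1,0],"rotation":[0,0,0]},{"dp":[0,-1,0],"rotation":[0,0,0]}]'

```text
t: 9.32
eef_pos: [0.4957, 0.206, 0.1314]
ee_rot: [-1.571, -0.001, -3.013]
force: [9.7, 1.2, -15.6]
width: 0.0196
```

move_arm --deltas '[{"dp":[0,-1,0],"rotation":[0,0,0]}]'

```text
t: 9.4
eef_pos: [0.4957, 0.206, 0.1314]
ee_rot: [-1.571, -0.001, -3.013]
force: [9.4, 1.4, -14.7]
width: 0.0196
```

move_arm --deltas '[{"dp":[0,1,0],"rotation":[0,0,0]},{"dp":[0,0.5,0],"rotation":[0,0,0]}]'

```text
t: 9.57
eef_pos: [0.4958, 0.206, 0.13]
ee_rot: [-1.571, -0.001, -3.013]
force: [0.3, 0.7, 9.6]
width: 0.0194
```

move_arm --deltas '[{"dp":[0,0,0],"rotation":[0,0,0]},{"dp":[0,0,0],"rotation":[0,0,0]},{"dp":[0,0,0],"rotation":[0,0,0]},{"dp":[0,0,0],"rotation":[0,0,0]}]' --jaw 125

```text
t: 9.9
eef_pos: [0.4927, 0.2042, 0.1288]
ee_rot: [-1.569, -0.008, -3.014]
force: [1.1, -0.2, -0.4]
width: 0.0401
```

```bash
python3 -c "
from h import *
go([.4940,.2058,.23],187.4)
rack()"
```

```text
t 9.9 p [0.4927 0.2042 0.1288] rpy [ -89.88   -0.43 -172.68] F [ 1.1 -0.2 -0.4] w 0.0401 q [ 0.76  0.22 -0.43 -0.   -0.93  0.94]
dp [  -0.8 -101.2   -1.2] rows 2.4 rot [-0.12 -0.08  0.43]
ledge top plane: slope x 0.75 deg, y 0.05 deg, z at (x=0) 0.0968 n 1210 xmin -0.0878 y [-0.0749 -0.074   0.074   0.0752]
```

move_arm --deltas '[{"dp":[-2,-8,0],"rotation":[0,0,0.3]},{"dp":[0,-12,0],"rotation":[0,0,0]},{"dp":[0,-15,0],"rotation":[0,0,0]},{"dp":[-2,-20,0],"rotation":[0,0,0]}]'

```text
t: 10.28
eef_pos: [0.4938, 0.2026, 0.182]
ee_rot: [-1.564, -0.011, -3.015]
force: [-0.2, -0.7, 0.6]
width: 0.045
```

move_arm --deltas '[{"dp":[-3,-30,0],"rotation":[0,0,0.3]},{"dp":[-20,-30,0],"rotation":[0,0,0]},{"dp":[-20,-30,0],"rotation":[0,0,0]},{"dp":[0,0,0],"rotation":[0,0,0]},{"dp":[0,0,0],"rotation":[0,0,0]}]'

```text
t: 10.7
eef_pos: [0.539, 0.2084, 0.2831]
ee_rot: [-1.565, 0.001, -3.014]
force: [-0.4, -0.5, -1.1]
width: 0.0448
```

```bash
python3 -c "
from h import *
go([.4940,.2058,.23],187.4)
rack()
from station import arm
im=arm.grab_frame('scene')['pixels'][:,:,::-1]
cv2.imwrite('pics/e1.png',cv2.resize(im[140:300,200:510],None,fx=2.5,fy=2.5))
im=arm.grab_frame('top')['pixels'][:,:,::-1]
cv2.imwrite('pics/e2.png',im)
"
```

```text
t 10.7 p [0.539  0.2084 0.2831] rpy [-8.9670e+01  6.0000e-02 -1.7267e+02] F [-0.4 -0.5 -1.1] w 0.0448 q [ 0.71  0.17 -0.12  0.01 -1.28  0.99]
dp [45.  53.  -3.5] rows 1.7 rot [-0.33 -0.07 -0.06]
ledge top plane: slope x 0.98 deg, y 0.04 deg, z at (x=0) 0.0969 n 1222 xmin -0.0869 y [-0.075  -0.0743  0.0738  0.0752]
```

View pics/e1.png

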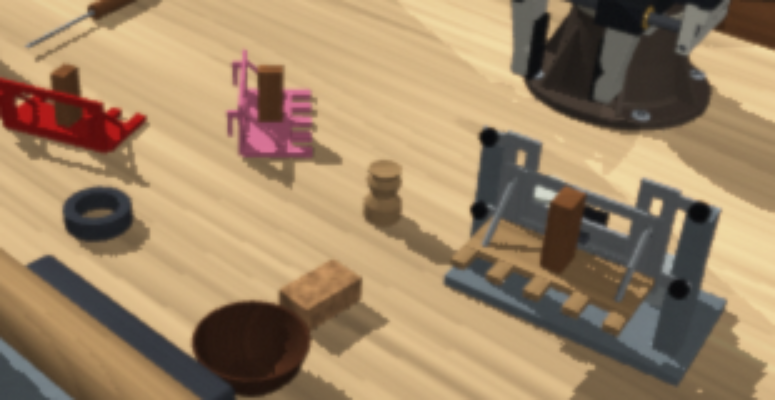

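View pics/e2.png

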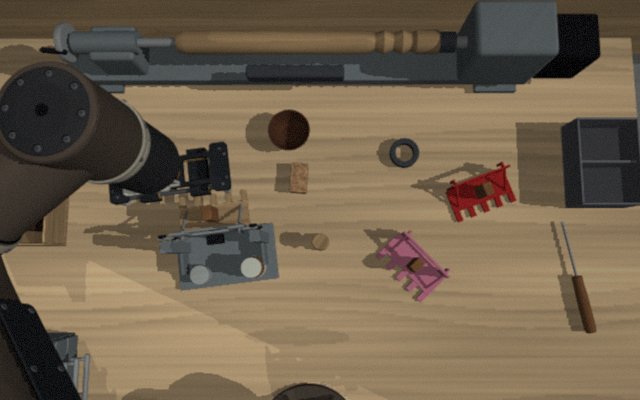

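The pictures show the rack hanging in both slots, with its ledge around (555,255) in the scene crop. The bystanders are at the same pixels as before, and the gripper is clear above.

```bash
python3 -c "
from station import arm
print(arm.job_done())"
```

```text
the job is handed in; nothing more can be done
None
```

The chisel rack is hung by both claws and locked under the sprung catch. I released it, backed the gripper clear and handed the job in at about 10.8 s; no verdict was reported.

**How it went:** I gripped the rack by its block. From the camera images I judged the uprights to be clamped about 9 mm high. The claws went into the slots without contact until the rear face touched at about 3 N. Pressing past the catch stuck briefly at about 20 N. It slid through after small sideways corrections and a short hold, and stopped hard on its seat at about 18 N. The most I pressed at any reading was about 20 N, against the 45 N limit; forces were read only at the end of each move.

**Last checks:**
- **Lock:** a gentle upward tug of about 15 N lifted the rack only 1.4 mm before it stopped hard. I took that as the catch holding; I could not read the catch's position directly.
- **Seat height:** after release the ledge top measured 96.9 mm, so the underside is at about 88.9 mm. This was unchanged by the release and the gripper's departure, and it fits the 9 mm shift. The limit is 90.8 mm.
- **Level:** the ledge measured about 1° of slope, well inside the 0.12 rad (about 7°) allowed.
- **Bystanders:** all six look unmoved in the final pictures; I judged this by eye and did not measure it.

**Disagreements:** two sideways estimates, one from the image and one from the arm pose, differed by about 1.5 mm. That was within the slot's clearance of 2 mm each side.

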